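# Fasten the hasp of the long tool case

## Robot

A 7-joint arm with a two-finger parallel gripper is mounted at the origin on the work surface. World frame = base frame: x ahead of the robot, y to its left, z up, the work surface at z = 0. Lengths are in mm, angles in rad, forces in N, time in s.
With the tool pointing down it reaches from about 400 to 925 mm from the base axis. Payload 4.1 kg.
Tool frame: the origin (TCP) lies between the finger pads; the fingertips stand 8 mm ahead of it and the grasp point (between the pads) lies 11 mm behind it (env.tcp_to_tips is the distance from the TCP to the fingertips, in mm); z points along the fingers, y is the direction in which the jaws open and shut (so a half turn about z gives the same grasp; the last joint's range is limited). The gripper opens to 85 mm and grips with 20 to 120 N. Pads are 22 mm wide; open, the fingers measure 114 mm over their backs; the gripper's body (76 mm by 85 mm) begins 54 mm behind the grasp point. The pads swing forward as they close: fully open they stand 13 mm farther back than shut.
Start: joints at [1.194, 0.398, 0.045, 1.537, -0.019, 1.207, -0.051], TCP at [178.293, -625.103, 239.347] pointing down, gripper open.
Joint ranges: [-2.82, 2.82], [-0.49, 2.23], [-1.37, 1.46], [0, 2.46], [-1.36, 4.5], [0.23, 2], [-2.94, 2.94]. Speed limits (rad/s): [2.57, 2.57, 3.14, 3.14, 3.14, 3.14, 3.14].

## Interface

Orientations are given as a rotation vector (axis times angle).
In Python, from bench import env gives the robot as it stands. The module is installed in compiled form; this text tells all that it offers. Calls block until the motion is done:
- env.reach(position, orientation): joint-space move of the TCP to a pose.
- env.move_l(position, feed=150, frame=None): straight line of the TCP; frame=None keeps the orientation; feed is the mean speed in mm/s.
- env.goto_joints(angles): joint-space move.
- env.open_gripper() and env.clamp(squeeze=None): open the fingers fully, or close them until they stop; squeeze is the grip in N (None keeps the last).
- env.hold(seconds).
- env.inverse_kinematics(position, orientation): joint angles nearest the present ones, or None.
- env.observe(): the state.
- env.capture(name): name is "side" or "top"; returns a dict with "img" (480x640x3 uint8, blue, green, red), "fov_y" (degrees; the focal length in pixels is half the picture's height over the tangent of half this angle, whatever the lens; pixels are square), "cx", "cy" (the principal point, pixels), "k1" (the pictures are not rectified: a ray, as slopes to the right and down, at radius r is drawn at 1 + k1 r^2 times it, then the intrinsics apply), "eye" and "orientation" of the camera in the world. Camera axes: x right, y down, z forward; pixel columns grow to the right and rows downward; lengths in mm; the calibration is good to about 2 mm. A picture is of the moment at which its call begins. There is no depth.
A pose or a line that the arm cannot do raises env.PlanningError and nothing moves.
- env.close_job(): hands the job in, once; it reports no verdict.
Trained networks look in a picture, given as the dict that the camera call returned (one of the last four; its "shot" number tells which), for a name from the list of things; names that differ only in an ending like _2 or _b are one class to them, and where a whole thing is asked for, a point or a joint stands for the part that bears it (a point fixed in the world has none). Each returns a list of dicts, best first, with "conf" (0 to 1); they miss things now and then, are a little off and sometimes report something else, mostly with a low value. They report only what shows in the picture. A call takes as long as a camera call.
- env.trace(picture, query): "region" (480x640 bool, what is visible of it) and "xy" ([column, row] in pixels, amid what is visible of it).
- env.mark_of(picture, query): "xy" ([column, row] in pixels: a listed point, or the origin of a listed thing).
The state is a dict: "time_s": time; "q": joint angles; "dq": joint speeds; "tau": joint torques, N m; "tcp_pos": TCP position; "tcp_rot": TCP orientation; "wrist_force": force on the tool from outside, world axes, zero at the start; "moment": the same for the moment, N m; "finger_gap": finger opening in mm.
Only numpy, scipy, OpenCV 4.12 (cv2) and the standard library are available. Lean on these libraries where they do the work, as an engineer would, in place of code of your own. Each camera call takes 0.05 s, during which the arm holds its last target.

## Task

Two plywood tool cases stand on the workbench with their lids shut and their steel hasps standing open. The long case is packed and ready to go: swing its hasp over onto its staple so that it lies flat on the case. Leave the hasp of the shorter, square case open as it is.

Things in the scene. Friction and masses are not known exactly. Their poses are not given: they have to be found in the camera images.
- long_hasp (a joint): Angle (rad) of the LONG case's hasp leaf. 0: flat over the staple; 1.57: upright; starts leaning back over the lid at 1.75 to 2.2; stop at 2.6. Leaf: steel plate 85 mm long from the hinge, 34 wide, 3 thick, a 26 x 14 mm slot 28 to 54 mm from the hinge, the outer 31 mm plain. The hinge is stiff (0.06 N m): the leaf stays where it is left, about 1 N at its end moves it.
- long_hinge (a point): Middle of that hasp's hinge line, on the fixed long plywood case (200 x 320 mm, 100 high), 5 mm above its flat top. z up, y along the hinge line and the long side, x from the hinge across the lid to the rear edge (105 mm; front edge 95 mm the other way). The flat leaf points along -x. A cork block, 31 mm high, lies on the lid near x +50, y +125 mm.
- long_staple (a point): Top of the steel wire staple of the long case, 41 mm from the hinge along the case's -x, 10.5 mm above the hinge line; it is 21 mm long along x and 5 mm wide and stands 9 mm out of the shut leaf. Axes as the hinge's.
- square_hasp_end (a point): Middle of the free end of the identical hasp on the SQUARE case (200 x 200 mm, 100 mm high), which must be left open; it stands open too, and the point moves with its leaf. The two cases may stand either way round, left or right.

How it is judged:
By the outcome, as a careful person would: the job done as asked, in the order asked, and still so for the second after the job is handed in, with the robot touching nothing.
It also fails if it takes over 29 s, if anything falls off the work surface, if the arm or the gripper's body presses on something with over 40 N, if the wrist force passes 120 N, or if a joint passes its speed limit or range.

## Working session

There is one attempt and no reset: what is moved stays moved. The work goes in short steps, each a Python script; the robot and the scene stay as the last script left them, time stands still between calls to the robot, and variables do not carry over. Pictures are saved under pics/ and viewed, and the job is handed in when it is done.

```bash
mkdir -p pics; cat > h.py <<'E'
import numpy as np, cv2
from bench import env
from scipy.spatial.transform import Rotation as R
def cam(p):
    f=240/np.tan(np.radians(p["fov_y"])/2)
    o=np.array(p["orientation"],float)
    M=o if o.shape==(3,3) else R.from_rotvec(o).as_matrix()
    return f,M,np.array(p["eye"],float)
def ray(p,xy):
    f,M,e=cam(p); d=np.array([(xy[0]-p["cx"])/f,(xy[1]-p["cy"])/f]); u=d.copy()
    for _ in range(30): u=d/(1+p["k1"]*(u@u))
    v=M@np.array([u[0],u[1],1]); return e,v/np.linalg.norm(v)
def proj(p,X):
    f,M,e=cam(p); c=M.T@(np.array(X,float)-e); u=c[:2]/c[2]; u=u*(1+p["k1"]*(u@u))
    return np.array([u[0]*f+p["cx"],u[1]*f+p["cy"]])
def onz(p,xy,z):
    e,v=ray(p,xy); return e+v*(z-e[2])/v[2]
def tri(obs):
    A=np.zeros((3,3));b=np.zeros(3);L=[]
    for p,xy in obs:
        e,v=ray(p,xy);P=np.eye(3)-np.outer(v,v);A+=P;b+=P@e;L.append((e,v))
    X=np.linalg.solve(A,b); return X,[np.linalg.norm(np.cross(X-e,v)) for e,v in L]
E
python3 - <<'E'
from h import *
P={}
for n in("side","top"):
    p=env.capture(n);P[n]=p;cv2.imwrite(f"pics/{n}0.png",p["img"])
    print(n,p["fov_y"],p["cx"],p["cy"],p["k1"],p["eye"],p["orientation"])
    for q in("long_hinge","long_staple","square_hasp_end"):
        print(q,[(np.round(d["xy"],1),round(d["conf"],2)) for d in env.mark_of(p,q)][:3])
    for q in("long_hasp","square_hasp_end"):
        for d in env.trace(p,q)[:2]:
            ys,xs=np.nonzero(d["region"]);print("tr",q,d["xy"],d["conf"],xs.min(),xs.max(),ys.min(),ys.max())
import pickle;pickle.dump(P,open("P0.pkl","wb"))
print(env.observe())
E
```

```text
side 42.78317035871914 322.0537845108322 245.10794248167088 0.02601047322439567 [ 422.51892875 1011.41018412  828.68165674] [-0.10559862  2.76930818 -1.45898078]
long_hinge [(array([282.2, 338.3]), 0.56)]
long_staple [(array([304.8, 341.6]), 0.97)]
square_hasp_end [(array([308.2, 165.7]), 0.42)]
tr long_hasp [273.1, 316.3] 0.69 257 285 295 341
tr square_hasp_end [318.6, 179.9] 0.42 310 326 167 198
top 52.28213080599528 317.6845728124779 233.55614727194836 -0.09289356427405931 [385.46209796  12.42213946 959.45775535] [-2.20928355  2.15384961 -0.13881849]
long_hinge [(array([175.2, 198.6]), 0.58)]
long_staple [(array([163.5, 221.9]), 0.89)]
square_hasp_end [(array([456.4, 206.2]), 0.98)]
tr long_hasp [172.1, 186.6] 0.58 160 184 169 202
tr square_hasp_end [455.0, 219.7] 0.77 440 467 205 235
{'time_s': 0.6, 'q': array([ 1.19399148,  0.3983637 ,  0.04512237,  1.53662118, -0.01868113,
        1.20691177, -0.05070558]), 'dq': array([ 0.00094575, -0.00107136,  0.00080145, -0.00076292, -0.00088696,
        0.00050059,  0.00037995]), 'tau': array([-4.29972329e-05, -4.74740481e+01,  1.36224400e+00, -2.54391360e+01,
        1.14064632e-02,  1.26628620e-03,  9.82379873e-06]), 'tcp_pos': array([ 178.27476041, -625.09460524,  239.36120427]), 'tcp_rot': array([ 3.11120046e+00,  4.35039314e-01, -2.64251549e-05]), 'wrist_force': array([-0.3276972 , -0.19022068,  0.60222693]), 'moment': array([ 0.04542942, -0.03282551,  0.03293498]), 'finger_gap': 85.52078836196206}
```

View pics/side0.png

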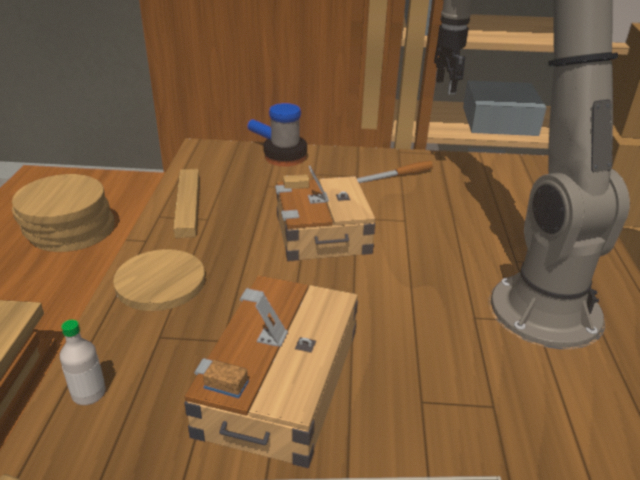

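View pics/top0.png

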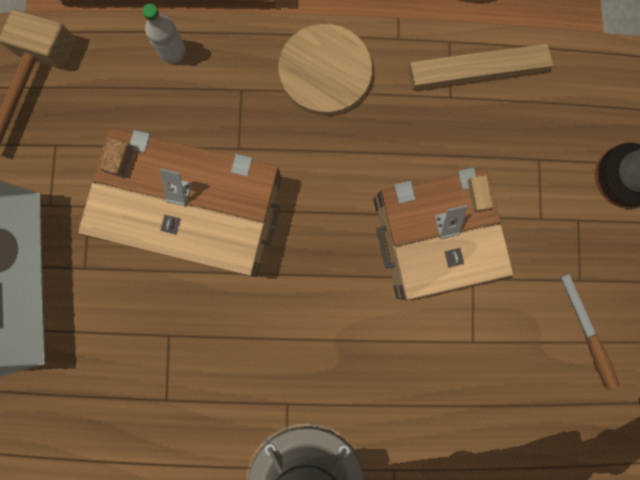

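```bash
python3 - <<'E'
import pickle
from h import *
P=pickle.load(open("P0.pkl","rb"));s,t=P["side"],P["top"]
print(tri([(s,(282.2,338.3)),(t,(175.2,198.6))]));print(tri([(s,(304.8,341.6)),(t,(163.5,221.9))]));print(tri([(s,(308.2,165.7)),(t,(456.4,206.2))]))
print(onz(s,(282.2,338.3),105),onz(t,(175.2,198.6),105),onz(s,(304.8,341.6),115.5),onz(t,(163.5,221.9),115.5))
E
```

```text
(array([525.5203993 , 244.82607449, 105.26556767]), [np.float64(2.2513204125938264), np.float64(2.2513204125937323)])
(array([483.96073412, 260.39824332, 115.30726417]), [np.float64(0.6032565045277059), np.float64(0.6032565045276315)])
(array([ 516.64317926, -229.81081254,  190.76677468]), [np.float64(2.52354178969911), np.float64(2.5235417896989785)])
[523.2853224 244.9695523 105.       ] [527.84651151 244.94999873 105.        ] [483.3392088  260.68508589 115.5       ] [484.54532086 260.34676269 115.5       ]
```

The long case is on the left in the top view (hinge around pixel 175,199, staple 163,222), and its leaf stands leaning back. The square case is on the right, with its leaf end at pixel 456,206. Next I'll get the case yaw from the lid edges and cross-check it against hinge and staple.

```bash
python3 - <<'E'
import pickle
from h import *
from scipy.optimize import least_squares
P=pickle.load(open("P0.pkl","rb"));s,t=P["side"],P["top"]
C=[onz(t,c,100)[:2] for c in [(80,233),(252,274),(280,170),(109,130)]]
print(np.round(C,1)); 
for a,b in((0,1),(3,2),(0,3),(1,2)):
    d=C[b]-C[a];print(a,b,np.linalg.norm(d),np.degrees(np.arctan2(d[1],d[0])))
# fit: x,y,yaw from hinge, staple, edges direction (corner y extents free centre)
def tip(q,r,a):
    x,y,w=q;X=np.array([np.cos(w),np.sin(w)])
    return np.r_[np.array([x,y])+X*r*np.cos(np.pi-a),105+r*np.sin(np.pi-a)]
def loc(q,x_,y_,z):
    x,y,w=q;c,s_=np.cos(w),np.sin(w);return np.array([x+c*x_-s_*y_,y+s_*x_+c*y_,z])
cor=[(-95,160),(-95,-160),(105,-160),(105,160)];px=[(80,233),(252,274),(280,170),(109,130)]
def f(v):
    q=v[:3];r=[]
    for p,h,st in((s,(282.2,338.3),(304.8,341.6)),(t,(175.2,198.6),(163.5,221.9))):
        r+=list(.5*(proj(p,loc(q,0,0,105))-h));r+=list(proj(p,loc(q,-41,0,115.5))-st)
    for c,k in zip(cor,px): r+=list(.5*(proj(t,loc(q,c[0],c[1]+v[3],100))-k))
    return r
o=least_squares(f,[520,247,-.3,0],x_scale=[1,1,.01,1],loss='soft_l1');print(o.x,np.round(o.fun,1))
q=o.x[:3]
for a in(1.75,1.9,2.05,2.2):
    sgn=loc(q,-85*np.cos(a),0,105+85*np.sin(a));print(a,proj(s,sgn),proj(t,sgn))
for p,n in((s,"side"),(t,"top")):
    im=p["img"].copy()
    for c in cor: cv2.circle(im,tuple(np.int32(proj(p,loc(q,c[0],c[1]+o.x[3],100)))),3,(0,0,255),1)
    for a in (1.75,1.9,2.05,2.2): cv2.circle(im,tuple(np.int32(proj(p,loc(q,-85*np.cos(a),0,105+85*np.sin(a))))),1,(0,255,0),-1)
    cv2.circle(im,tuple(np.int32(proj(p,loc(q,0,0,105)))),2,(255,0,255),-1)
    cv2.circle(im,tuple(np.int32(proj(p,loc(q,-41,0,115.5)))),2,(255,0,0),-1)
    sl=im[270:470,180:370] if n=="side" else im[110:290,70:290]
    cv2.imwrite(f"pics/ov_{n}.png",cv2.resize(sl,None,fx=3,fy=3)[:600,:800])
E
```

```text
[[462.6 415.2]
 [398.7 104.3]
 [585.5  61.3]
 [652.6 376.5]]
0 1 317.4335595879111 -101.60077241509373
3 2 322.2793754755561 -102.02643352077207
0 3 193.98209220571508 -11.526071367418748
1 2 191.64250707853859 -12.97139535578382
[ 5.23900748e+02  2.51112173e+02 -2.09322915e-01 -1.10662248e+01] [-0.4  1.2 -0.2 -0.5 -1.8  1.1  0.4  0.4 -0.4  0.2  0.2  0.9 -0.1 -1.5
  0.5 -1.3]
1.75 [271.82190648 300.95185525] [160.2041077  182.96345665]
1.9 [264.72131936 301.03440294] [162.81262391 176.06279375]
2.05 [258.07580156 302.03925246] [165.60647334 169.85947666]
2.2 [252.04261143 303.92730437] [168.50064464 164.51280145]
```

View pics/ov_side.png

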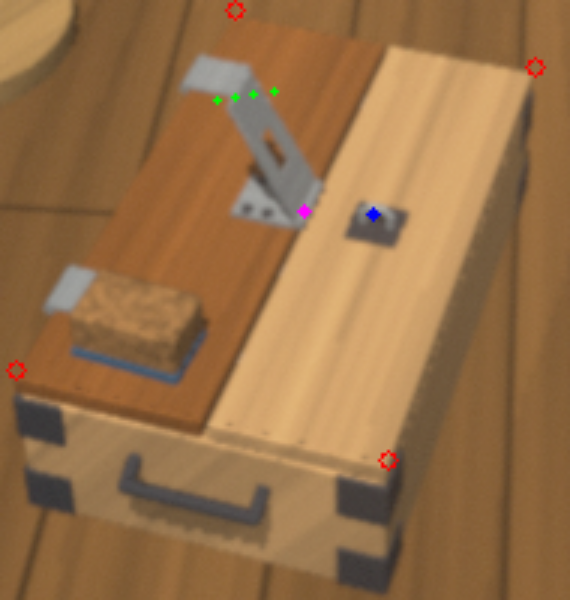

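View pics/ov_top.png

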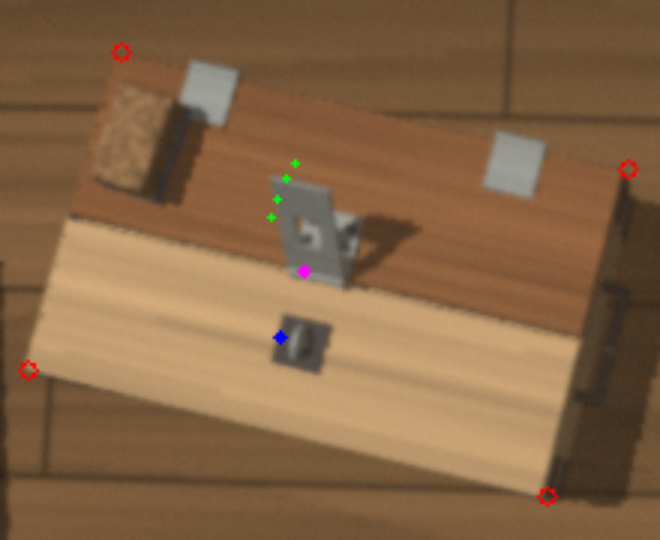

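The overlay shows that the network's staple mark in the top view is a few pixels off. The wire is really at about (169.7, 224) and the leaf base at about (176, 203). I'll refit with these and with the lid corners in both views.

```bash
cat > fit.py <<'E'
import pickle
from h import *
from scipy.optimize import least_squares
P=pickle.load(open("P0.pkl","rb"));s,t=P["side"],P["top"]
def loc(q,x_,y_,z):
    x,y,w=q[:3];c,s_=np.cos(w),np.sin(w);return np.array([x+c*x_-s_*y_,y+s_*x_+c*y_,z])
cor=[(-95,160),(-95,-160),(105,-160),(105,160)]
px=[(80,233),(252,274),(279,169),(109,130)]
ps=[(180+a/3,270+b/3) for a,b in[(385,468),(530,72),(255,22),(21,388)]]
tips_s=[(180+a/3,270+b/3) for a,b in[(185,90),(245,98)]]
def f(v):
    q=v[:3];r=[]
    for p,h,st,k4 in((s,(282.5,338.3),(305.4,341.3),ps),(t,(176,203),(169.7,224.2),px)):
        r+=list(proj(p,loc(q,0,0,105))-h);r+=list(proj(p,loc(q,-41,0,115.5))-st)
        for c,k in zip(cor,k4): r+=list(.5*(proj(p,loc(q,c[0],c[1]+v[3],100))-k))
    return r
o=least_squares(f,[520,247,-.3,0],x_scale=[1,1,.01,1],loss='soft_l1');q=o.x[:3]
E
python3 - <<'E'
from fit import *
print(o.x,np.round(o.fun,1))
print(tri([(s,(282.5,338.3)),(t,(176,203))]),tri([(s,(305.4,341.3)),(t,(169.7,224.2))]))
for a in(1.75,1.9,2.05,2.2):
  for y in(-17,17):print(a,y,[np.round(proj(p,loc(q,-85*np.cos(a),y,105+85*np.sin(a))),1) for p in(s,t)])
for p,n in((s,"side"),(t,"top")):
    im=p["img"].copy()
    im=im[270:470,180:370] if n=="side" else im[110:290,70:290]
    off=np.array([180,270] if n=="side" else [70,110]);im=cv2.resize(im,None,fx=3,fy=3)
    def dot(X,c): cv2.circle(im,tuple(np.int32((proj(p,X)-off+.5)*3)),3,c,1)
    for c in cor: dot(loc(q,c[0],c[1]+o.x[3],100),(0,0,255))
    for a in (1.75,1.9,2.05,2.2):
        for y in(-17,17): dot(loc(q,-85*np.cos(a),y,105+85*np.sin(a)),(0,255,0))
    for y in(-17,17):dot(loc(q,0,y,105),(255,0,255))
    dot(loc(q,-41,0,115.5),(255,0,0))
    cv2.imwrite(f"pics/ov2_{n}.png",im[:600,:800])
E
```

```text
[ 5.21557124e+02  2.43723539e+02 -2.07743333e-01 -1.21191723e+00] [ 0.8 -0.4  1.  -3.1  0.9 -0.5  0.8 -0.2 -3.2 -1.5 -0.8 -2.2 -0.3 -0.9
 -1.7 -0.4 -1.   0.3 -0.4  1.  -0.3 -1.  -0.2 -1.2]
(array([521.62153381, 243.5265571 , 103.45586073]), [np.float64(1.356710101936448), np.float64(1.3567101019364576)]) (array([482.39683934, 251.48751673, 107.44940239]), [np.float64(0.680498410027978), np.float64(0.6804984100280117)])
1.75 -17 [array([277.2, 291.9]), array([174.8, 186.9])]
1.75 17 [array([270.3, 304.6]), array([154.6, 182.1])]
1.9 -17 [array([270.3, 292. ]), array([177.3, 180. ])]
1.9 17 [array([263.2, 304.7]), array([157.2, 175.2])]
2.05 -17 [array([263.7, 293.1]), array([180. , 173.7])]
2.05 17 [array([256.5, 305.7]), array([160., 169.])]
2.2 -17 [array([257.7, 295. ]), array([182.7, 168.3])]
2.2 17 [array([250.4, 307.5]), array([162.9, 163.7])]
```

```bash
cd pics; python3 -c "
import cv2,numpy as np
a=cv2.imread('ov2_side.png');b=cv2.imread('ov2_top.png');a=cv2.resize(a[:450],None,fx=.7,fy=.7);b=cv2.resize(b,None,fx=.6,fy=.6)
m=np.zeros((max(a.shape[0],b.shape[0]),a.shape[1]+b.shape[1],3),np.uint8);m[:a.shape[0],:a.shape[1]]=a;m[:b.shape[0],a.shape[1]:]=b;cv2.imwrite('ov2.png',m)"
```

```text
(no output)
```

View pics/ov2.png

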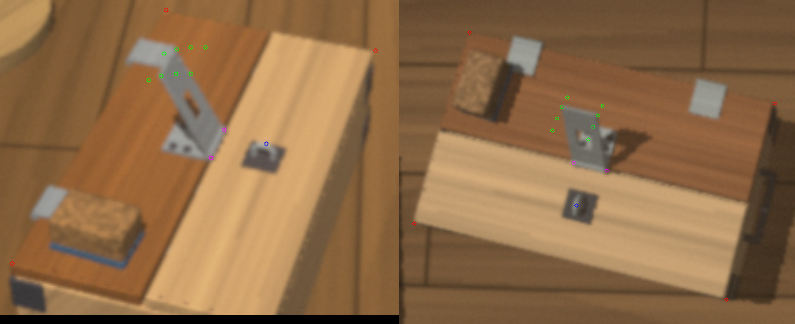

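The refit agrees within about 1 px at the hinge. The hinge is at (521.5, 243.7), the yaw is -0.208 and the leaf stands at about 1.95 rad. I'll push it over with the shut fingertips from behind the leaf.

```bash
cat > go.py <<'E'
from h import *
H=np.array([521.5,243.7]);w=-0.208
ROT=np.pi*np.array([np.cos(w/2),np.sin(w/2),0])
T=env.tcp_to_tips
def P_(xc,h,y=0):
    x=xc+11;c,s=np.cos(w),np.sin(w)
    return np.array([H[0]+c*x-s*y,H[1]+s*x+c*y,105+h+T])
def st(tag):
    o=env.observe();print(tag,round(o["time_s"],2),np.round(o["tcp_pos"],1),"F",np.round(o["wrist_force"],1),round(o["finger_gap"],1));return o
E
python3 - <<'E'
from go import *
print(T)
p=env.observe()["tcp_pos"];env.clamp(30);print(env.tcp_to_tips);st("clamp")
env.move_l([p[0],p[1],310],feed=200);st("up")
print(env.inverse_kinematics(P_(85,160),ROT))
env.reach(P_(85,160),ROT);st("above")
env.move_l(P_(85,45),feed=150);st("behind")
im=env.capture("side");cv2.imwrite("pics/s1.png",im["img"][200:470,150:420].repeat(2,0).repeat(2,1))
E
```

```text
8.0
8.0
clamp 1.37 [ 178.3 -625.1  239.3] F [-0.5 -1.3 -0.2] 0.1
up 1.87 [ 178.3 -625.2  310.5] F [ 0.2 -0.1 -1.4] 0.1
[ 0.21709251  0.52247823 -0.93509928  1.4594334   0.42209349  1.37132473
 -2.51590277]
above 5.2 [615.9 222.9 272.9] F [-0.1 -0.5 -0.7] 0.3
behind 6.12 [616.1 224.4 159.1] F [ 0.1 -0.5  0.5] -0.0
```

View pics/s1.png

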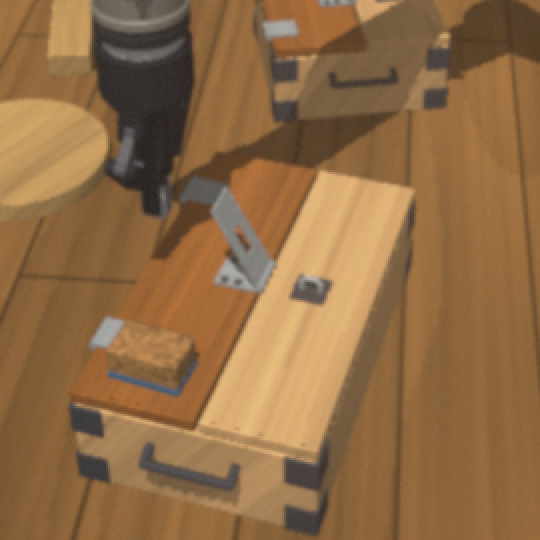

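The shut fingers (around 158,195 in this crop) stand behind the leaf (235,235) and touch nothing. Next is the push.

```bash
python3 - <<'E'
from go import *
for xc,h,f in[(35,45,120),(0,45,70),(-30,50,80),(-55,50,80),(-68,32,70),(-76,16,60)]:
    env.move_l(P_(xc,h),feed=f);o=st((xc,h))
    if np.linalg.norm(o["wrist_force"])>15: print("STOP");break
for n in("side","top"):
    im=env.capture(n);cv2.imwrite(f"pics/{n}2.png",im["img"][200:470,150:420].repeat(2,0).repeat(2,1) if n=="side" else im["img"][100:300,60:300].repeat(2,0).repeat(2,1))
E
```

```text
(35, 45) 6.73 [567.2 234.  158.5] F [-0.3 -0.1  0.5] -0.2
(0, 45) 7.38 [531.6 241.5 157.8] F [ 0.8  0.7 -0.9] -0.1
(-30, 50) 7.92 [502.4 247.8 163.2] F [ 0.1 -0.3 -0.4] 0.2
(-55, 50) 8.38 [477.9 253.  163.1] F [-0.3 -0.7 -0.2] -0.0
(-68, 32) 8.84 [465.1 255.4 144.4] F [0.2 0.2 0.8] -0.1
(-76, 16) 9.29 [457.4 257.  128.6] F [ 0.4  0.5 -0.3] 0.2
```

View pics/side2.png

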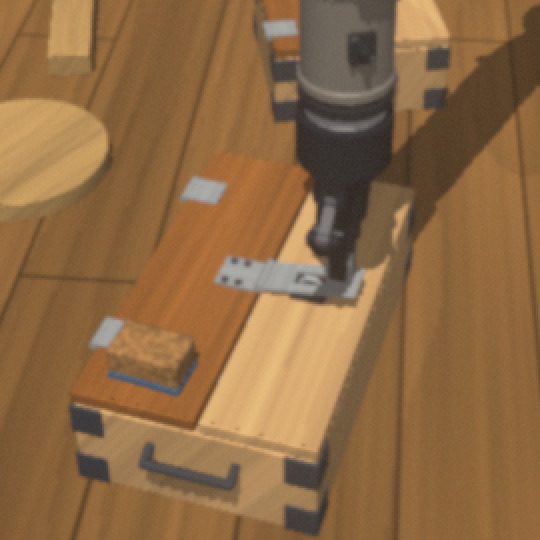

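The leaf is nearly down, with the fingers on its plain outer part (340,275) and clear of the staple (312,283). I'll press the rest of the way in small, force-checked steps.

```bash
python3 - <<'E'
from go import *
for h in(9,5,3,2,1,0,-1,-2,-3):
    env.move_l(P_(-81,h),feed=30);env.hold(.1);o=st(h)
    if o["wrist_force"][2]>8: print("contact");break
p=o["tcp_pos"];env.hold(.1)
env.move_l(P_(-81,60),feed=100);env.move_l(P_(-81,160),feed=250)
env.reach(P_(-180,200,-150),ROT);st("away")
for n in("side","top"):
    im=env.capture(n);cv2.imwrite(f"pics/{n}3.png",im["img"][200:470,150:420].repeat(2,0).repeat(2,1) if n=="side" else im["img"][100:300,60:300].repeat(3,0).repeat(3,1))
    for k in("long_hasp","square_hasp_end"): print(n,k,[(np.round(d["xy"]),round(d["conf"],2)) for d in env.trace(im,k)[:2]])
    d=env.mark_of(im,"square_hasp_end")[:1];print(d)
E
```

```text
9 9.93 [453.  258.2 122. ] F [-0.7  0.5  0.1] 0.3
5 10.31 [453.  258.1 117.9] F [-0.1  0.   0.2] -0.1
3 10.66 [453.  258.1 116. ] F [ 0.4 -0.4  0.4] 0.1
2 11.01 [453.  258.1 115. ] F [ 0.1  0.7 -0.1] 0.0
1 11.36 [453.1 258.2 114.5] F [-1.9 -0.8  4.4] 0.0
0 11.71 [453.1 258.3 114.3] F [-3.5 -2.9 11.7] -0.1
contact
away 13.88 [325.3 131.8 312.5] F [-0.2  0.7  0.5] 0.4
side long_hasp [(array([307., 346.]), 0.81)]
side square_hasp_end []
[{'xy': [311.1, 166.6], 'conf': 0.45}]
top long_hasp [(array([168., 230.]), 0.82)]
top square_hasp_end [(array([454., 217.]), 0.71)]
[{'xy': [457.0, 207.2], 'conf': 0.78}]
```

View pics/side3.png

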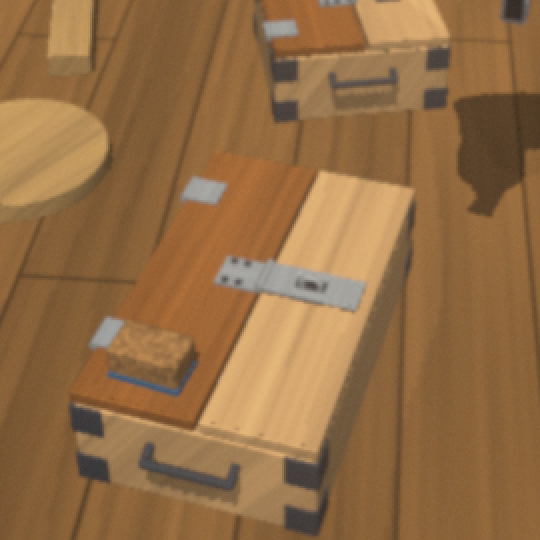

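View pics/top3.png

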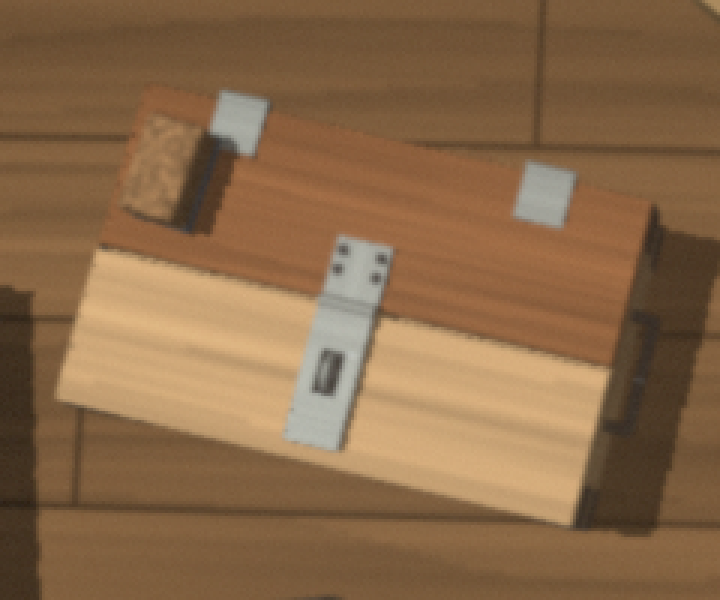

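The leaf lies flat with the staple through its slot (crop 312,285 in the side view; 328,372 in the top view). The square case's hasp end is still in its old place, and the contact height of 1.5 mm matches a shut leaf. I'm handing the job in.

```bash
python3 -c "
from h import *
env.close_job()"
```

```text
the job is handed in; nothing more can be done
```

The long case's hasp is shut: I pushed its leaf over from behind with the closed fingertips and pressed it flat onto the staple. The job was handed in at about 14 s, with the arm well clear of everything.

- **Long hasp:** the final press met firm contact at about 12 N, with the leaf's top face 1.3–1.5 mm above the hinge line. A shut leaf should be at 1.5 mm. Both final pictures show it flat with the staple standing through the slot.
- **Square hasp:** it is still open. Its end shows within 1–3 px of where it started, though the side-view detection was weak (confidence 0.45) and the side-view trace of that hasp found nothing.
- **Disagreement:** the network's first top-view mark of the long staple was about 6 px off from the picture. I corrected it by eye and with the lid corners before moving.

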